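# Let the steel balls out of the rocker-gate dispenser

### The job

Push the catch tray fully home against its stop under the chute mouth, sliding it between its rails without lifting it. Then press down the paddle of the rocking lever so that its gate lifts, keep it down until all three steel balls have rolled into the tray, and let it go so that the gate shuts. Do not touch the balls, and leave the other things where they are.

Things in the scene. Friction and masses are not known exactly. Their poses are not given: they have to be found in the camera images.
- dispenser: Ball dispenser, fixed to the worktop: plywood base 225x186x8 mm, aluminium chute, steel lever cheeks 114 mm high. Origin: on the worktop below the lever's pivot line, 20 mm to -y of the lever. At yaw 0 its x axis points away from the robot, y to the robot's left. Guide rails, stop bar and chute are parts of it.
- chute_mouth (a point): Centre of the floor's edge at the chute's open low end, at x = +80, y = -72 mm in the dispenser's frame, 42 mm up. The chute (36 mm wide over its walls, wall tops 17 mm above its floor, 8 degree slope) runs from here along +y, rising, to a closed end at y = +122 mm.
- tray_home (a point): Where the tray's origin is when the tray is fully home: x = +80, y = -118 mm in the dispenser's frame, on the worktop under the chute mouth. Two rails (9 mm high, 5 mm wide) run along x, 116 mm apart inside, from x = -71 to +129 mm; the tray slides between them on the worktop up to a stop bar (14 mm high) whose near face is at x = +125 mm.
- lever (a joint): Angle of the rocking lever (rad): 0 = paddle up, gate shut; 0.36 = paddle down on its stop, gate fully up. It pivots about a level line along the dispenser's y, 100 mm up; the paddle is its -x end, the gate hangs from its +x end. A spring shuts it when let go: about 2 N on the paddle to start, 3.5 N fully down, more only on the stop. Balls pass from 0.25 rad and take 1 to 2 s to roll out.
- paddle (a point): Centre of the top face of the lever's wooden paddle (42x46 mm, 6 mm thick), the end to press: x = -80, y = +20 mm in the dispenser's frame, 108 mm above the worktop when up; about 28 mm lower and 2 mm farther along +x when fully down.
- tray: Loose open plywood catch tray, 90 mm (x) by 110 mm (y), 32 mm high, walls and floor 4 mm thick, 0.24 to 0.39 kg. Origin: centre of its underside; axes parallel to the dispenser's. It stands between the rails with 3 mm play each side, pulled out toward the robot (-x of the dispenser) by 55 to 85 mm from home.
- ball_1: Steel ball, 22 mm across, 43 g; origin at its centre. No. 1 of the three waiting in the chute behind the gate, counted from the gate.
- ball_2: Steel ball, 22 mm across, 43 g; origin at its centre. No. 2 of the three waiting in the chute behind the gate, counted from the gate.
- ball_3: Steel ball, 22 mm across, 43 g; origin at its centre. No. 3 of the three waiting in the chute behind the gate, counted from the gate.
- saw_wax_pot: Flat round tin 65 mm across, 29 mm high, bystander beyond the tray's -y side, loose. Origin: centre of its underside.
- polish_bar: Bar of polishing compound 38x100x32 mm, lying near the paddle on its +y side, bystander, loose. Origin: centre of its underside.
- masking_tape: Roll of masking tape 96 mm across, 25 mm high, lying flat, bystander, loose. Origin: centre of its underside.
- pliers_flat: Pliers 44x141x11 mm, lying flat, bystander, loose. Origin: centre of its underside.
- lighter: Pocket lighter 24x74x12 mm, lying flat, bystander, loose. Origin: centre of its underside.
- charcoal_block: Block of charcoal 57x100x33 mm, bystander, loose. Origin: centre of its underside.

How it is judged:
By the outcome, as a careful person would: the job done as asked, in the order asked, and still so for the second after the job is handed in, with the robot touching nothing.
It also fails if it takes over 48 s, if anything falls off the work surface, if the arm or the gripper's body presses on something with over 40 N, if the wrist force passes 120 N, or if a joint passes its speed limit or range.

### The arm

A 6-joint arm with a two-finger parallel gripper is mounted at the origin on a cart in front of the work surface, level with it; the furniture and walls round the work are solid. World frame = base frame: x ahead of the robot, y to its left, z up, the work surface at z = 0. Lengths are in m, angles in rad, forces in N, time in s.
With the tool pointing down it reaches from about 0.375 to 0.9 m from the base axis. Payload 3.1 kg.
Tool frame: the origin (TCP) lies at the very end of the fingers, on their centre line; the grasp point (between the pads) lies behind it (r.grip_depth is the z of the grasp point in the tool frame, in m); z points along the fingers, y is the line along which they close (so a half turn about z gives the same grasp; the last joint's range is limited). The gripper opens to 85 mm and grips with 20 to 120 N. Pads are 22 mm wide; open, the fingers measure 114 mm over their backs; the gripper's body (76 mm by 85 mm) begins 54 mm behind the grasp point. The pads swing forward as they close: fully open they stand 13 mm farther back than shut.
Start: joints at [-1.302, 0.527, 1.433, -0, 1.181, -0.178], TCP at [0.27, -0.564, 0.209] pointing down, gripper open.
Joint ranges: [-3.08, 3.08], [-0.75, 2.2], [0.22, 2.44], [-1.43, 4.57], [0, 2.65], [-2.85, 2.85]. Speed limits (rad/s): [2.79, 2.79, 3.14, 3.14, 3.14, 3.14].

### API

Orientations are given as a rotation vector (axis times angle).
In Python, from station import r gives the robot as it stands.
- The arm moves only by the tool drive_tool, never from a script. Its argument "moves" is a list of rows, each a list of 7 numbers: the shift along the tool's x, y, z in mm, then the turn, a rotation vector about the tool's x, y, z in degrees, then the closure, from 0 (fully open) to 1 (shut). In form: [[dx, dy, dz, wx, wy, wz, hand], ...]. A call has 1 to 5 rows; each row shifts and turns the commanded pose from where the row before left it, along the tool's axes as they then stand; what a row does not reach is not made up. A row lasts 1/10 s, in which the tool goes at most 50 mm and 8.59 degrees, less where a joint would pass 70% of its speed; a pose out of reach is approached as far as the arm can. A call with a gripper value outside its range is refused whole. The fingers move at their own pace and stop on an object; "grip_force" is the grip in N (left out, the last holds). Time passes only in rows, so rows that do not move let the fingers close. It gives the time, the measured TCP pose, the force, the opening and the grip force at its end, in the units of the state.
- r.get_obs(): the state, without advancing time (a new reading comes with each control period).
- r.read_camera(name): name is "side" or "top" or "wrist"; returns (picture, depth): 480x640x3 uint8, blue, green, red; 480x640 float32, m along the optical axis (not along the pixel's ray), 0 where there is no reading.
- r.calibration(name): a dict with "fov_y" (degrees; the focal length in pixels is half the picture's height over the tangent of half this angle, whatever the lens; pixels are square), "cx", "cy" (the principal point, pixels), "dist_coeffs" ([k1, k2, p1, p2, k3] as OpenCV has them; the pictures are not rectified), "position" and "attitude" of the camera in the world. Camera axes: x right, y up, looking along -z (the intrinsics and any distortion apply to the point x, -y, -z); pixel columns grow to the right and rows downward; lengths in m; the calibration is good to about 2 mm. A picture is of the moment at which its call begins: read the wrist's pose just before it. calibration takes no time and is no camera call; for the wrist camera it gives the pose at the moment of the call.
- r.close_job(): hands the job in; it is judged then, once.
The state is a dict: "time": time; "qpos": joint angles; "qvel": joint speeds; "joint_efforts": joint torques, N m; "tool_pos": TCP position; "ee_rot": TCP orientation; "force": force on the tool from outside, world axes, zero at the start; "torque": the same for the moment, N m; "finger_gap": finger opening in m; "finger_force": force on a finger pad.
Only numpy, scipy, OpenCV 4.12 (cv2) and the standard library are available. Lean on these libraries where they do the work, as an engineer would, in place of code of your own. Each camera call takes 0.05 s, during which the arm holds its last target. There are 200 camera calls.

## Working session

There is one attempt and no reset: what is moved stays moved. The work goes in short steps, Python scripts to look and compute and a tool call to move; the robot and the scene stay as the last step left them, time stands still between calls to the robot, and variables do not carry over. Pictures are saved under pics/ and viewed, at most 12 in all, crops included, and the job is handed in when it is done.

Besides the shell and the picture viewer there is one more tool, called by a JSON object that holds its "fn" and its "kwargs", one argument or row to a line. drive_tool: Moves the arm, as the interface text tells. Its arguments: {"type":"object","properties":{"moves":{"type":"array","items":{"type":"array","items":{"type":"number"}}},"grip_force":{"type":"number"}},"required":["moves"]}

```bash
mkdir -p pics; cat > h.py <<'E'
import numpy as np, cv2
from scipy.spatial.transform import Rotation as R
from station import r
def K(c):
    f=240/np.tan(np.radians(c["fov_y"])/2); return np.array([[f,0,c["cx"]],[0,f,c["cy"]],[0,0,1]])
def rot(c):
    a=np.array(c["attitude"],float)
    return a if a.shape==(3,3) else (R.from_rotvec(a).as_matrix() if a.size==3 else R.from_quat(a).as_matrix())
def ray(c,uv):
    p=cv2.undistortPoints(np.array(uv,float).reshape(-1,1,2),K(c),np.array(c["dist_coeffs"],float)).reshape(-1,2)
    return np.c_[p[:,0],-p[:,1],-np.ones(len(p))]@rot(c).T
def onz(c,uv,z):
    d=ray(c,uv);o=np.array(c["position"]);return o+d*((z-o[2])/d[:,2])[:,None]
def bydepth(c,uv,dep):
    return np.array(c["position"])+ray(c,uv)*np.array(dep).reshape(-1,1)
E
python3 - <<'E'
from h import *
print(r.get_obs())
for n in("top","side"):
    print(n,r.calibration(n)); p,d=r.read_camera(n); cv2.imwrite(f"pics/{n}.png",p); np.save(f"{n}.npy",d)
E
```

```text
{'time': 0.0, 'qpos': array([-1.30246548e+00,  5.28455572e-01,  1.43387444e+00,  1.98260357e-05,
        1.18137825e+00, -1.78505859e-01]), 'qvel': array([-8.69805613e-04,  1.30866633e-03,  1.81239761e-03, -4.46666093e-05,
        5.81965003e-04,  2.29659204e-03]), 'joint_efforts': array([ 1.61074395e-04, -4.42348480e+01, -1.78024077e+01, -3.42890071e-04,
        8.39717919e-03, -6.80063749e-06]), 'tool_pos': array([ 0.26990102, -0.56289736,  0.20764903]), 'ee_rot': array([-3.06145164e+00, -6.95584782e-01,  1.20351736e-04]), 'force': array([-0.05821119,  0.12497443,  0.21452631]), 'torque': array([ 0.02372668, -0.04607196, -0.00218744]), 'finger_force': 0.0, 'finger_gap': 0.08521274285818992}
top {'fov_y': 51.732372527786104, 'cx': 319.01864710133555, 'cy': 237.96785101336692, 'dist_coeffs': array([-0.01527291,  0.        ,  0.        ,  0.        ,  0.        ]), 'position': array([ 0.32451149, -0.02530727,  1.12518388]), 'attitude': array([ 0.17047115, -0.12855239, -1.59719263])}
side {'fov_y': 48.049199480134824, 'cx': 312.83969310315103, 'cy': 249.18746529260298, 'dist_coeffs': array([-0.16097845,  0.        ,  0.        ,  0.        ,  0.        ]), 'position': array([-0.02206013, -0.81415889,  1.06422866]), 'attitude': array([ 0.75696969, -0.24799499, -0.58304847])}
```

View pics/top.png

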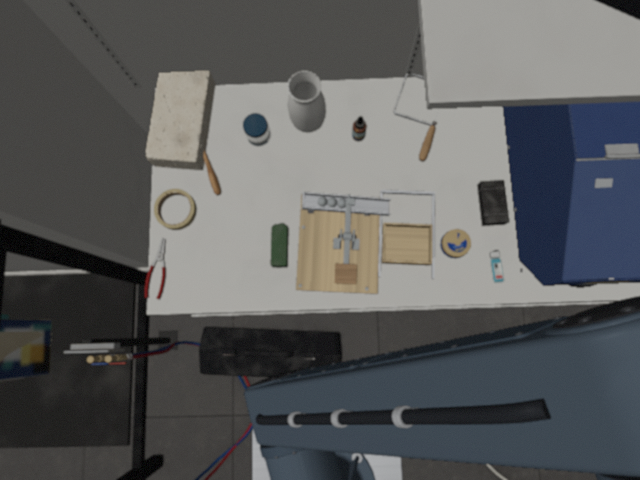

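View pics/side.png

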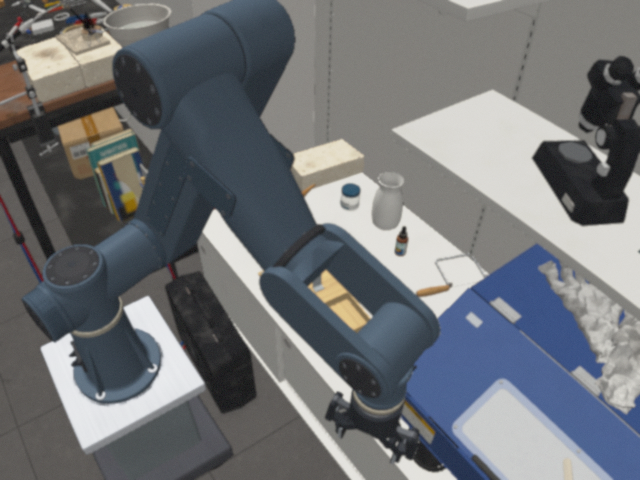

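The top view shows the dispenser base at cols 297–380, rows 208–294. The paddle is near (346,273), the tray at (382–432, 225–264), the wax pot at (456,243), the polish bar at (280,245) and the balls near (322–348, 202). In the side view the arm hides the dispenser. I'll enlarge the top view next.

```bash
python3 - <<'E'
from h import *
p=cv2.imread("pics/top.png")[180:310,270:470]
cv2.imwrite("pics/crop.png",cv2.resize(p,None,fx=4,fy=4,interpolation=cv2.INTER_CUBIC))
E
```

```text
(no output)
```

View pics/crop.png

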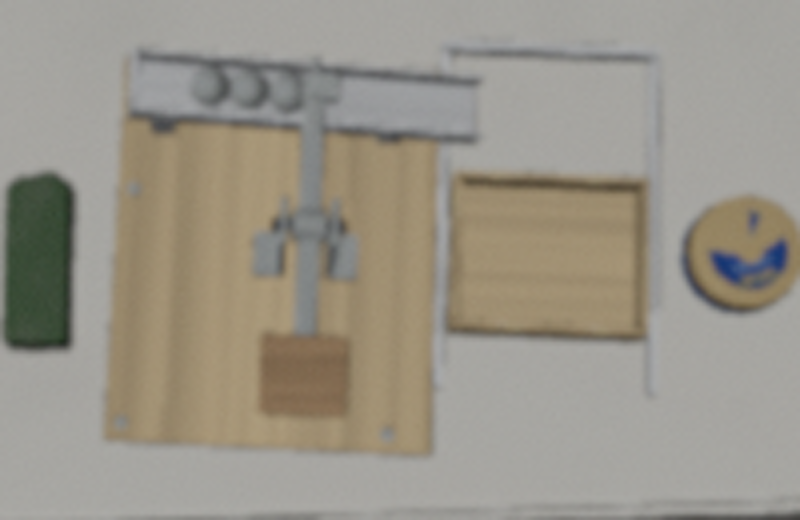

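The crop shows four corners each for the paddle (x 260–349, y 335–416) and the tray rim (x 447–648, y 174–339). The rails run from y 48 at the stop to y ~390.

```bash
python3 - <<'E'
from h import *
np.set_printoptions(precision=4,suppress=True)
c=r.calibration("top"); d=np.load("top.npy")
def f(n,pts,z):
    uv=np.array(pts)/4+[269.6,179.6]; P=onz(c,uv,z); print(n,P[:,:2].tolist() and np.round(P[:,:2],4).tolist(),P.mean(0).round(4)); return P
pa=f("paddle",[(263,335),(349,337),(346,416),(260,412)],.108)
t=f("tray",[(454,174),(648,179),(643,339),(447,330)],.032)
ra=f("rails Lnear Rnear Lfar Rfar",[(437,388),(650,395),(447,48),(657,55)],.009)
b=f("base near",[(106,440),(432,455)],.008)
ch=f("chute low end floor-wall top",[(478,80),(475,140),(138,52),(130,115)],.06)
f("bar",[(8,180),(70,180),(70,345),(8,345)],.032); f("pot",[(743,252)],.029)
v=(ra[2]+ra[3]-ra[0]-ra[1])[:2]; yaw=np.arctan2(v[1],v[0]); print("yaw rails",np.degrees(yaw),"base",np.degrees(np.arctan2(*(b[0]-b[1])[[1,0]]))-90)
v=pa[[0,1]].mean(0)-pa[[2,3]].mean(0);print("lever yaw",np.degrees(np.arctan2(v[1],v[0])))
for ya in (yaw,):
    M=np.array([[np.cos(ya),-np.sin(ya)],[np.sin(ya),np.cos(ya)]])
    print("origin from paddle",pa.mean(0)[:2]-M@[-.08,.02],"from rails near",ra[:2].mean(0)[:2]-M@[-.071,-.118],"far",ra[2:].mean(0)[:2]-M@[.129,-.118], "base")
    o=pa.mean(0)[:2]-M@[-.08,.02]; print("tray in disp",M.T@(t.mean(0)[:2]-o))
for n,u in(("pad",(305,375)),("tray floor",(550,255)),("base",(200,300))):
    uv=np.array(u)/4+[269.6,179.6];i=uv.round().astype(int);print(n,bydepth(c,[uv],[d[i[1],i[0]]]))
E
```

```text
paddle [[0.4655, -0.0333], [0.463, -0.0777], [0.4222, -0.0744], [0.4257, -0.0304]] [ 0.4441 -0.0539  0.108 ]
tray [[0.5639, -0.1447], [0.5572, -0.2532], [0.4668, -0.2439], [0.4754, -0.1361]] [ 0.5158 -0.1945  0.032 ]
rails Lnear Rnear Lfar Rfar [[0.4458, -0.1311], [0.438, -0.2502], [0.6442, -0.1471], [0.6355, -0.2685]] [ 0.5409 -0.1992  0.009 ]
base near [[0.4226, 0.0565], [0.4084, -0.1264]] [ 0.4155 -0.035   0.008 ]
chute low end floor-wall top [[0.6106, -0.1577], [0.5765, -0.1542], [0.6337, 0.0304], [0.5976, 0.0357]] [ 0.6046 -0.0614  0.06  ]
bar [[0.5694, 0.1074], [0.5681, 0.0722], [0.474, 0.0738], [0.4751, 0.1084]] [0.5216 0.0905 0.032 ]
pot [[0.5143, -0.3036]] [ 0.5143 -0.3036  0.029 ]
yaw rails -4.9543774348536935 base -4.43474016410174
lever yaw -4.425782361626273
origin from paddle [ 0.5221 -0.0808] from rails near [ 0.5228 -0.0792] far [ 0.5215 -0.0791] base
tray in disp [ 0.0036 -0.1138]
pad [[ 0.4442 -0.0542  0.1064]]
tray floor [[ 0.5208 -0.2001  0.0032]]
base [[0.5011 0.0012 0.0054]]
```

{"fn": "drive_tool", "kwargs": {
  "moves": [
    [30, -27, 0, 0, 0, 0, 1],
    [30, -27, 0, 0, 0, 0, 1],
    [30, -27, 0, 0, 0, 0, 1],
    [30, -27, 0, 0, 0, 0, 1],
    [30, -27, 0, 0, 0, 0, 1]
  ]
}}

```text
time: 0.6
tool_pos: [0.3472, -0.3753, 0.2082]
ee_rot: [-3.063, -0.695, 0.0]
force: [-0.2, 0.4, -0.2]
finger_gap: 0.0122
finger_force: 0.0
```

{"fn": "drive_tool", "kwargs": {
  "moves": [
    [30, -27, 0, 0, 0, 0, 1],
    [30, -27, 0, 0, 0, 0, 1],
    [30, -27, 0, 0, 0, 0, 1],
    [30, -27, 0, 0, 0, 0, 1],
    [33, -26, 0, 0, 0, 0, 1]
  ]
}}

```text
time: 1.1
tool_pos: [0.427, -0.1884, 0.2084]
ee_rot: [-3.063, -0.695, 0.001]
force: [0.1, -0.9, -0.1]
finger_gap: -0.0002
finger_force: 0.0
```

{"fn": "drive_tool", "kwargs": {
  "moves": [
    [0, 0, 0, 0, 0, 7.6, 1],
    [0, 0, 0, 0, 0, 7.6, 1],
    [0, 0, 0, 0, 0, 7.6, 1],
    [0, 0, 0, 0, 0, 7.6, 1],
    [0, 0, 0, 0, 0, 0, 1]
  ]
}}

```text
time: 1.6
tool_pos: [0.4269, -0.1898, 0.2084]
ee_rot: [-3.138, 0.131, 0.001]
force: [-0.1, 0.6, 0.8]
finger_gap: 0.0003
finger_force: 0.0
```

```bash
python3 - <<'E'
from h import *
np.set_printoptions(precision=4,suppress=True)
c=r.calibration("wrist"); p,d=r.read_camera("wrist"); cv2.imwrite("pics/w1.png",p); np.save("w1.npy",d); np.save("w1c.npy",c,allow_pickle=True); print(c,r.get_obs()["tool_pos"])
p,d=r.read_camera("side"); cv2.imwrite("pics/s1.png",p)
E
```

```text
{'fov_y': 60.614306824856754, 'cx': 323.42670999462877, 'cy': 236.98800598874462, 'dist_coeffs': array([-0.0789,  0.    ,  0.    ,  0.    ,  0.    ]), 'position': array([ 0.5066, -0.1965,  0.3718]), 'attitude': array([-0.2408,  0.2612, -1.6389])} [ 0.4269 -0.1899  0.2084]
```

View pics/w1.png

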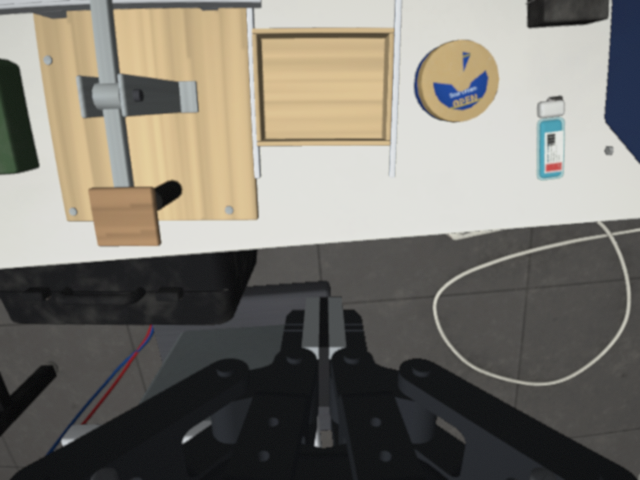

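View pics/s1.png

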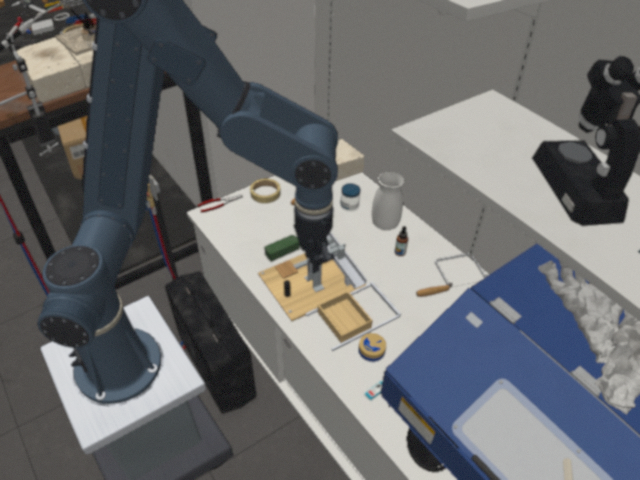

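The wrist view shows the tray rim at (256–392, 29–145), the rail near ends at (257,177) and (393,176), and the paddle at (90–159, 187–247). The table edge is at rows 220–268. The side view shows the tool clear above the near side.

```bash
python3 - <<'E'
from h import *
np.set_printoptions(precision=4,suppress=True)
c=np.load("w1c.npy",allow_pickle=True).item()
ya=np.radians(-4.8);M=np.array([[np.cos(ya),-np.sin(ya)],[np.sin(ya),np.cos(ya)]]);o=np.array([.522,-.0795])
for n,p,z in(("tray",[(256,30),(392,28),(390,145),(259,145)],.032),("rails near",[(257,177),(393,176)],.009),("paddle",[(90,188),(153,187),(159,244),(98,247)],.108),("edge",[(100,262),(320,247),(600,222)],0),("pot",[(457,80)],.029)):
    P=onz(c,p,z)[:,:2]; print(n,P.tolist() and P.round(4).tolist(),P.mean(0),"disp",((P-o)@M).round(4).tolist(),(P.mean(0)-o)@M)
print("tcp disp",(r.get_obs()["tool_pos"][:2]-o)@M)
E
```

```text
tray [[0.5656, -0.1499], [0.5584, -0.2533], [0.47, -0.248], [0.4788, -0.1415]] [ 0.5182 -0.1982] disp [[0.0493, -0.0665], [0.0508, -0.1702], [-0.0377, -0.1723], [-0.0378, -0.0654]] [ 0.0062 -0.1186]
rails near [[0.4492, -0.1324], [0.44, -0.2532]] [ 0.4446 -0.1928] disp [[-0.0681, -0.0588], [-0.0671, -0.1799]] [-0.0676 -0.1194]
paddle [[0.4679, -0.0367], [0.4645, -0.0802], [0.4249, -0.0761], [0.4264, -0.0317]] [ 0.4459 -0.0562] disp [[-0.0575, 0.0381], [-0.0572, -0.0055], [-0.097, -0.0047], [-0.0993, 0.0396]] [-0.0778  0.0169]
edge [[0.3777, 0.0378], [0.3755, -0.1823], [0.3782, -0.4577]] [ 0.3771 -0.2007] disp [[-0.1536, 0.1048], [-0.1374, -0.1147], [-0.1117, -0.3889]] [-0.1342 -0.1329]
pot [[0.5169, -0.3041]] [ 0.5169 -0.3041] disp [[0.0137, -0.2242]] [ 0.0137 -0.2242]
tcp disp [-0.0855 -0.1181]
```

{"fn": "drive_tool", "kwargs": {
  "moves": [
    [0, 0, 40, 0, 0, 0, 1],
    [0, 0, 40, 0, 0, 0, 1],
    [0, 0, 40, 0, 0, 0, 1],
    [0, 0, 40, 0, 0, 0, 1],
    [0, 0, 20, 0, 0, 0, 1]
  ]
}}

```text
time: 2.2
tool_pos: [0.4257, -0.1893, 0.0259]
ee_rot: [-3.136, 0.128, 0.006]
force: [-0.4, 0.1, -0.4]
finger_gap: -0.0002
finger_force: 0.0
```

{"fn": "drive_tool", "kwargs": {
  "moves": [
    [0, 0, 10, 0, 0, 0, 1],
    [0, 0, 4, 0, 0, 0, 1],
    [8, 0, 0, 0, 0, 0, 1],
    [8, 0, 0, 0, 0, 0, 1],
    [8, 0, 0, 0, 0, 0, 1]
  ]
}}

```text
time: 2.7
tool_pos: [0.453, -0.193, 0.0158]
ee_rot: [3.137, -0.131, 0.005]
force: [0.5, 0.2, -0.7]
finger_gap: 0.0001
finger_force: 0.0
```

{"fn": "drive_tool", "kwargs": {
  "moves": [
    [6, 0, 0, 0, 0, 0, 1],
    [6, 0, 0, 0, 0, 0, 1],
    [6, 0, 0, 0, 0, 0, 1],
    [6, 0, 0, 0, 0, 0, 1],
    [6, 0, 0, 0, 0, 0, 1]
  ]
}}

```text
time: 3.2
tool_pos: [0.4813, -0.1946, 0.0146]
ee_rot: [-3.139, 0.132, 0.0]
force: [-0.2, 0.5, -0.1]
finger_gap: 0.0002
finger_force: 0.0
```

{"fn": "drive_tool", "kwargs": {
  "moves": [
    [6, 0, 0, 0, 0, 0, 1],
    [6, 0, 0, 0, 0, 0, 1],
    [6, 0, 0, 0, 0, 0, 1],
    [6, 0, 0, 0, 0, 0, 1],
    [6, 0, 0, 0, 0, 0, 1]
  ]
}}

```text
time: 3.7
tool_pos: [0.5113, -0.1972, 0.0146]
ee_rot: [-3.139, 0.132, 0.0]
force: [-0.7, 0.7, -0.3]
finger_gap: -0.0002
finger_force: 0.0
```

{"fn": "drive_tool", "kwargs": {
  "moves": [
    [4, 0, 0, 0, 0, 0, 1],
    [4, 0, 0, 0, 0, 0, 1],
    [3, 0, 0, 0, 0, 0, 1],
    [3, 0, 0, 0, 0, 0, 1],
    [0, 0, 0, 0, 0, 0, 1]
  ]
}}

```text
time: 4.2
tool_pos: [0.5252, -0.1985, 0.0146]
ee_rot: [3.139, -0.131, 0.001]
force: [-0.6, -0.3, 0.6]
finger_gap: -0.0001
finger_force: 0.0
```

```bash
python3 - <<'E'
from h import *
c=r.calibration("wrist");p,d=r.read_camera("wrist"); cv2.imwrite("pics/w2.png",p); np.save("w2c.npy",c,allow_pickle=True);o=r.get_obs();print(o["tool_pos"],o["force"])
E
```

```text
[ 0.52484786 -0.19829579  0.01461088] [-0.32186098  0.05659084  0.75324934]
```

View pics/w2.png

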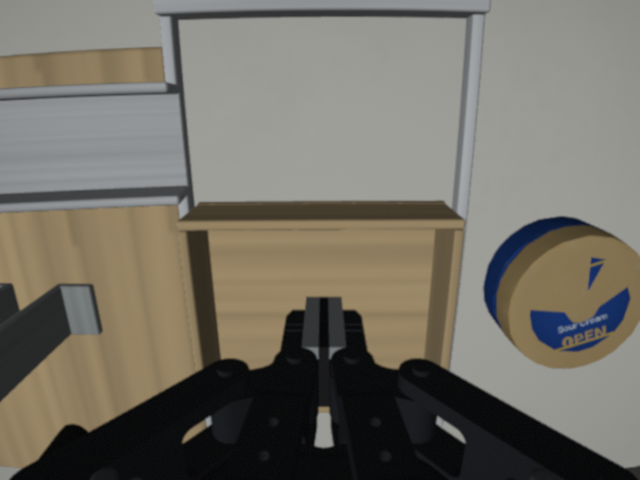

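The tray's far rim is at row ~221 (cols 180–465) and the stop bar's near face at row ~14. The tray isn't home yet.

```bash
python3 - <<'E'
from h import *
np.set_printoptions(precision=4,suppress=True)
c=np.load("w2c.npy",allow_pickle=True).item()
ya=np.radians(-4.8);M=np.array([[np.cos(ya),-np.sin(ya)],[np.sin(ya),np.cos(ya)]]);o=np.array([.522,-.0795])
for p,z in(([(180,222),(465,220)],.032),([(200,203),(445,203)],0),([(320,14)],.0),([(320,10)],.014)):
    print(((onz(c,p,z)[:,:2]-o)@M))
print("tcp disp",(r.get_obs()["tool_pos"][:2]-o)@M)
E
```

```text
[[ 0.0512 -0.0647]
 [ 0.052  -0.1711]]
[[ 0.0509 -0.063 ]
 [ 0.0509 -0.1728]]
[[ 0.1278 -0.1169]]
[[ 0.1264 -0.117 ]]
tcp disp [ 0.0128 -0.1181]
```

```bash
python3 - <<'E'
from h import *
np.set_printoptions(precision=4,suppress=True)
c=r.calibration("wrist");p,d=r.read_camera("wrist"); print(c["position"],np.abs(p.astype(int)-cv2.imread("pics/w2.png")).max())
ya=np.radians(-4.8);M=np.array([[np.cos(ya),-np.sin(ya)],[np.sin(ya),np.cos(ya)]]);o=np.array([.522,-.0795])
def dis(uv):
    P=bydepth(c,uv,[d[v,u] for u,v in uv]); return np.c_[(P[:,:2]-o)@M,P[:,2]]
pts=[(320,225),(320,260),(260,320),(325,300),(325,310),(325,340),(325,370),(325,400),(325,408),(325,412),(325,430),(205,430),(445,430),(450,350),(425,300),(570,300),(320,100),(320,5)]
for q,P in zip(pts,dis(pts)): print(q,d[q[1],q[0]],P,p[q[1],q[0]])
def pr(P): 
    W=np.r_[o+M@P[:2],P[2]]; v=rot(c).T@(W-c["position"]); return cv2.projectPoints(np.array([[v[0],-v[1],-v[2]]]),np.zeros(3),np.zeros(3),K(c),c["dist_coeffs"])[0].ravel()
for P in ([-.039,-.118,.032],[-.039,-.173,.032],[-.035,-.118,.004],[.0128,-.118,.0146],[.0128,-.118,.04]):print(P,pr(P))
E
```

```text
[ 0.6045 -0.2049  0.1781] 53
(320, 225) 0.15447505 [ 0.049  -0.1169  0.0299] [ 99 130 148]
(320, 260) 0.18893166 [ 0.024  -0.1166  0.0018] [ 97 128 146]
(260, 320) 0.19767396 [-0.0069 -0.0875  0.0027] [ 99 130 148]
(325, 300) 0.1503591 [ 0.024  -0.1188  0.0424] [7 7 6]
(325, 310) 0.14357059 [ 0.0238 -0.1187  0.0496] [8 7 6]
(325, 340) 0.12507185 [ 0.0239 -0.1186  0.069 ] [9 7 7]
(325, 370) 0.124534436 [ 0.0154 -0.1186  0.0724] [28 26 26]
(325, 400) 0.12756489 [ 0.0043 -0.1187  0.0728] [28 27 26]
(325, 408) 0.18085212 [-0.0361 -0.1189  0.0299] [ 96 126 144]
(325, 412) 0.21946953 [-0.0657 -0.1191 -0.001 ] [131 142 147]
(325, 430) 0.22436443 [-0.0791 -0.1191 -0.0018] [150 155 154]
(205, 430) 0.11257927 [ 0.0061 -0.0848  0.0879] [15 17 17]
(445, 430) 0.11276625 [ 0.006  -0.1524  0.0878] [90 93 93]
(450, 350) 0.17140384 [-0.006  -0.1718  0.0301] [ 90 108 119]
(425, 300) 0.1941141 [ 0.0039 -0.1666  0.003 ] [103 135 154]
(570, 300) 0.16694018 [ 0.0157 -0.2218  0.0277] [ 82 115 133]
(320, 100) 0.17105725 [ 0.0943 -0.1168 -0.0024] [152 157 157]
(320, 5) 0.14721584 [ 0.1282 -0.1169  0.0116] [147 145 142]
[-0.039, -0.118, 0.032] [322.979  416.4236]
[-0.039, -0.173, 0.032] [445.6855 415.041 ]
[-0.035, -0.118, 0.004] [322.9916 370.5617]
[0.0128, -0.118, 0.0146] [322.9661 294.237 ]
[0.0128, -0.118, 0.04] [322.9456 323.6316]
```

```bash
python3 - <<'E'
from h import *
p,d=r.read_camera("side"); cv2.imwrite("pics/s2.png",cv2.resize(p[220:370,230:430],None,fx=4,fy=4,interpolation=cv2.INTER_CUBIC))
E
```

```text
(no output)
```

View pics/s2.png

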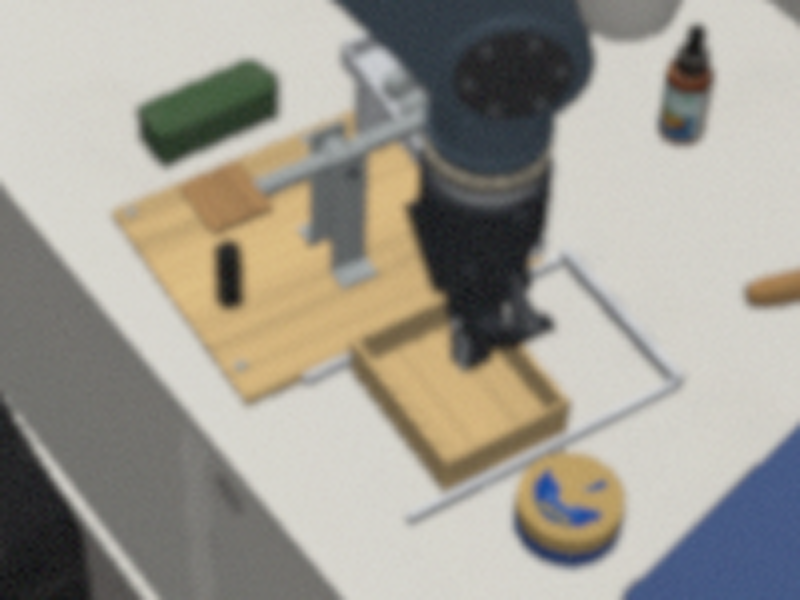

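The side crop shows the tray not moved, with the fingertip hovering inside it above the rim. The depth data agrees: the real fingertip is at z≈0.04, although the TCP reads 0.015. I'll measure that offset.

```bash
python3 - <<'E'
from h import *
np.set_printoptions(precision=4,suppress=True)
c=r.calibration("wrist");p,d=r.read_camera("wrist");o=r.get_obs();print("grip_depth",r.grip_depth,o["tool_pos"],o["qpos"])
T=R.from_rotvec(o["ee_rot"]).as_matrix()
for u in(300,312,325,338,352):
  for v in (292,295,297,298,299,300,303,312,320,335):
    P=bydepth(c,[(u,v)],[d[v,u]])[0]; q=T.T@(P-o["tool_pos"])
    if q[2]<0 and abs(q[2])>.015: print(u,v,"tool",q*1000)
E
```

```text
grip_depth -0.0187 [ 0.5245 -0.1982  0.0146] [-0.5606  0.7336  1.7321 -0.0001  0.6763  1.0941]
300 312 tool [  6.7555  -8.6429 -28.5128]
300 320 tool [  7.6884  -8.2265 -36.0591]
300 335 tool [  6.8807  -7.7919 -44.6045]
312 297 tool [ 10.9035  -4.2787 -24.4984]
312 298 tool [ 11.0663  -4.2477 -25.656 ]
312 299 tool [ 11.3076  -4.2124 -26.9576]
312 300 tool [ 11.4357  -4.1841 -28.0215]
312 303 tool [ 11.3237  -4.1301 -30.183 ]
312 312 tool [ 11.0595  -3.9734 -36.4404]
312 320 tool [ 11.5666  -3.805  -42.8886]
312 335 tool [ 10.9399  -3.6005 -51.1989]
325 297 tool [ 11.8817   0.5828 -26.466 ]
325 298 tool [ 11.043    0.5878 -25.6081]
325 299 tool [ 11.613    0.5785 -27.5637]
325 300 tool [ 11.324    0.5779 -27.7992]
325 303 tool [ 11.5325   0.5655 -30.5873]
325 312 tool [ 11.3389   0.5382 -36.954 ]
325 320 tool [ 10.9101   0.5182 -41.7291]
325 335 tool [ 10.8786   0.4778 -51.0973]
338 297 tool [ 11.6007   5.4083 -25.907 ]
338 298 tool [ 11.6553   5.3758 -26.8398]
338 299 tool [ 11.3344   5.3736 -27.0163]
338 300 tool [ 11.5977   5.325  -28.3471]
338 303 tool [ 11.3165   5.266  -30.1745]
338 312 tool [ 11.2797   5.0388 -36.8519]
338 320 tool [ 10.797    4.8853 -41.537 ]
338 335 tool [ 10.89     4.5587 -51.1233]
352 312 tool [  7.2224  10.4775 -29.3883]
352 320 tool [  7.1422  10.1015 -35.1107]
352 335 tool [  7.1798   9.442  -45.1061]
```

The fingertips end about 25 mm short of the nominal TCP. I'll back out over the rim, go lower while watching the force, and push again.

{"fn": "drive_tool", "kwargs": {
  "moves": [
    [0, 0, -30, 0, 0, 0, 1],
    [-20, 0, 0, 0, 0, 0, 1],
    [-40, 0, 0, 0, 0, 0, 1],
    [-40, 0, 0, 0, 0, 0, 1],
    [0, 0, 0, 0, 0, 0, 1]
  ]
}}

```text
time: 4.9
tool_pos: [0.418, -0.1861, 0.0443]
ee_rot: [-3.132, 0.134, 0.014]
force: [0.6, 0.8, -0.5]
finger_gap: -0.0
finger_force: 0.0
```

{"fn": "drive_tool", "kwargs": {
  "moves": [
    [0, 0, 25, 0, 0, 0, 1],
    [0, 0, 10, 0, 0, 0, 1],
    [0, 0, 5, 0, 0, 0, 1],
    [0, 0, 5, 0, 0, 0, 1],
    [0, 0, 0, 0, 0, 0, 1]
  ]
}}

```text
time: 5.4
tool_pos: [0.4252, -0.1898, -0.0008]
ee_rot: [-3.139, 0.131, 0.001]
force: [-0.1, -0.3, 0.2]
finger_gap: 0.0001
finger_force: 0.0
```

{"fn": "drive_tool", "kwargs": {
  "moves": [
    [0, 0, 4, 0, 0, 0, 1],
    [0, 0, 3, 0, 0, 0, 1],
    [0, 0, 3, 0, 0, 0, 1],
    [0, 0, 0, 0, 0, 0, 1]
  ]
}}

```text
time: 5.8
tool_pos: [0.425, -0.1898, -0.0106]
ee_rot: [-3.139, 0.131, 0.001]
force: [-0.2, -0.1, 0.8]
finger_gap: -0.0002
finger_force: 0.0
```

{"fn": "drive_tool", "kwargs": {
  "moves": [
    [10, 0, 0, 0, 0, 0, 1],
    [10, 0, 0, 0, 0, 0, 1],
    [8, 0, 0, 0, 0, 0, 1],
    [5, 0, 0, 0, 0, 0, 1],
    [5, 0, 0, 0, 0, 0, 1]
  ]
}}

```text
time: 6.3
tool_pos: [0.4632, -0.1929, -0.0103]
ee_rot: [-3.139, 0.13, 0.001]
force: [-4.6, -1.0, 2.9]
finger_gap: -0.0002
finger_force: 2.6
```

{"fn": "drive_tool", "kwargs": {
  "moves": [
    [5, 0, 0, 0, 0, 0, 1],
    [5, 0, 0, 0, 0, 0, 1],
    [5, 0, 0, 0, 0, 0, 1],
    [5, 0, 0, 0, 0, 0, 1],
    [5, 0, 0, 0, 0, 0, 1]
  ]
}}

```text
time: 6.8
tool_pos: [0.4848, -0.1934, -0.0105]
ee_rot: [-3.135, 0.131, 0.01]
force: [-6.8, 0.2, 5.1]
finger_gap: 0.0001
finger_force: 3.0
```

{"fn": "drive_tool", "kwargs": {
  "moves": [
    [5, 0, 0, 0, 0, 0, 1],
    [5, 0, 0, 0, 0, 0, 1],
    [5, 0, 0, 0, 0, 0, 1],
    [5, 0, 0, 0, 0, 0, 1],
    [5, 0, 0, 0, 0, 0, 1]
  ]
}}

```text
time: 7.3
tool_pos: [0.5095, -0.1955, -0.0105]
ee_rot: [-3.136, 0.131, 0.011]
force: [-6.0, 0.2, 5.8]
finger_gap: 0.0002
finger_force: 3.1
```

{"fn": "drive_tool", "kwargs": {
  "moves": [
    [5, 0, 0, 0, 0, 0, 1],
    [4, 0, 0, 0, 0, 0, 1],
    [3, 0, 0, 0, 0, 0, 1],
    [2, 0, 0, 0, 0, 0, 1],
    [2, 0, 0, 0, 0, 0, 1]
  ]
}}

```text
time: 7.8
tool_pos: [0.5255, -0.197, -0.0105]
ee_rot: [-3.136, 0.131, 0.011]
force: [-6.1, -0.0, 5.3]
finger_gap: 0.0002
finger_force: 3.2
```

{"fn": "drive_tool", "kwargs": {
  "moves": [
    [2, 0, 0, 0, 0, 0, 1],
    [2, 0, 0, 0, 0, 0, 1],
    [2, 0, 0, 0, 0, 0, 1],
    [1, 0, 0, 0, 0, 0, 1],
    [1, 0, 0, 0, 0, 0, 1]
  ]
}}

```text
time: 8.3
tool_pos: [0.5334, -0.1977, -0.0105]
ee_rot: [-3.136, 0.13, 0.011]
force: [-6.6, 0.9, 5.5]
finger_gap: 0.0
finger_force: 3.2
```

```bash
python3 - <<'E'
from h import *
o=r.get_obs();print(o["tool_pos"],o["force"])
p,d=r.read_camera("wrist"); cv2.imwrite("pics/w3.png",p)
E
```

```text
[ 0.53337803 -0.19769264 -0.01053303] [-6.64081974  0.89466227  5.4819877 ]
```

View pics/w3.png

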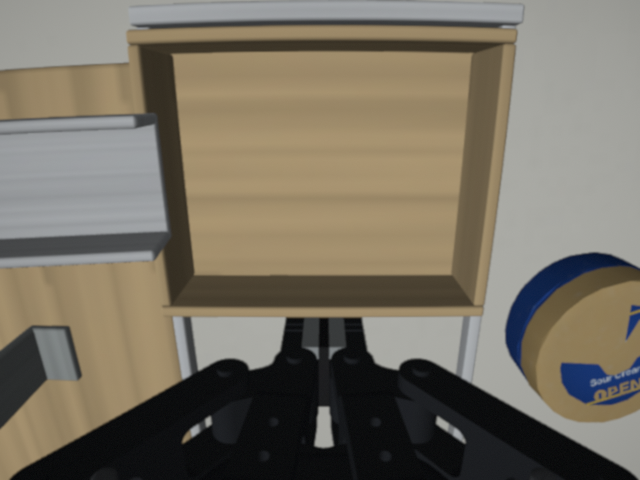

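The tray is almost against the stop bar (rim at row ~28, bar at 5–25), square between the rails and with its mouth under the chute. I'll keep going in 1 mm steps until the force rises.

{"fn": "drive_tool", "kwargs": {
  "moves": [
    [1, 0, 0, 0, 0, 0, 1],
    [1, 0, 0, 0, 0, 0, 1],
    [1, 0, 0, 0, 0, 0, 1]
  ]
}}

```text
time: 8.65
tool_pos: [0.5365, -0.198, -0.0105]
ee_rot: [-3.136, 0.131, 0.011]
force: [-6.4, -0.4, 4.9]
finger_gap: -0.0001
finger_force: 3.0
```

{"fn": "drive_tool", "kwargs": {
  "moves": [
    [1, 0, 0, 0, 0, 0, 1],
    [1, 0, 0, 0, 0, 0, 1],
    [0, 0, 0, 0, 0, 0, 1]
  ]
}}

```text
time: 8.95
tool_pos: [0.5375, -0.1981, -0.0106]
ee_rot: [-3.136, 0.13, 0.014]
force: [-7.5, -0.1, 6.2]
finger_gap: -0.0001
finger_force: 3.9
```

{"fn": "drive_tool", "kwargs": {
  "moves": [
    [1, 0, 0, 0, 0, 0, 1],
    [1, 0, 0, 0, 0, 0, 1],
    [0, 0, 0, 0, 0, 0, 1]
  ]
}}

```text
time: 9.25
tool_pos: [0.5374, -0.198, -0.0105]
ee_rot: [-3.135, 0.129, 0.02]
force: [-11.1, -1.4, 9.7]
finger_gap: -0.0
finger_force: 6.0
```

{"fn": "drive_tool", "kwargs": {
  "moves": [
    [1, 0, 0, 0, 0, 0, 1],
    [1, 0, 0, 0, 0, 0, 1],
    [0, 0, 0, 0, 0, 0, 1]
  ]
}}

```text
time: 9.55
tool_pos: [0.5373, -0.1979, -0.0105]
ee_rot: [-3.134, 0.128, 0.027]
force: [-16.7, -3.1, 12.8]
finger_gap: 0.0001
finger_force: 8.0
```

The tray is seated: motion stopped and the force is climbing. Next I'll back off, rise and go over the paddle.

{"fn": "drive_tool", "kwargs": {
  "moves": [
    [-5, 0, 0, 0, 0, 0, 1],
    [-10, 0, 0, 0, 0, 0, 1],
    [-25, 0, 0, 0, 0, 0, 1],
    [-25, 0, 0, 0, 0, 0, 1],
    [0, 0, 0, 0, 0, 0, 1]
  ]
}}

```text
time: 10.05
tool_pos: [0.477, -0.1928, -0.0108]
ee_rot: [-3.136, 0.133, 0.008]
force: [-0.3, 0.3, -1.2]
finger_gap: 0.0002
finger_force: 0.0
```

{"fn": "drive_tool", "kwargs": {
  "moves": [
    [0, 0, -35, 0, 0, 0, 1],
    [0, 0, -40, 0, 0, 0, 1],
    [0, 0, -40, 0, 0, 0, 1],
    [0, 0, -35, 0, 0, 0, 1],
    [0, 0, 0, 0, 0, 0, 1]
  ]
}}

```text
time: 10.55
tool_pos: [0.4855, -0.1971, 0.1447]
ee_rot: [3.132, -0.131, 0.018]
force: [0.5, 0.2, 0.2]
finger_gap: 0.0001
finger_force: 0.0
```

{"fn": "drive_tool", "kwargs": {
  "moves": [
    [-11, -34, 0, 0, 0, 0, 1],
    [-11, -34, 0, 0, 0, 0, 1],
    [-11, -34, 0, 0, 0, 0, 1],
    [-11, -34, 0, 0, 0, 0, 1],
    [0, 0, 0, 0, 0, 0, 1]
  ]
}}

```text
time: 11.05
tool_pos: [0.446, -0.0514, 0.1388]
ee_rot: [-3.137, 0.125, 0.006]
force: [-1.2, -0.6, -0.1]
finger_gap: 0.0002
finger_force: 0.0
```

```bash
python3 - <<'E'
from h import *
np.set_printoptions(precision=4,suppress=True)
ya=np.radians(-4.8);M=np.array([[np.cos(ya),-np.sin(ya)],[np.sin(ya),np.cos(ya)]]);q=np.array([.522,-.0795])
o=r.get_obs();print(o["tool_pos"],(o["tool_pos"][:2]-q)@M,o["ee_rot"],o["force"])
np.save("w4c.npy",r.calibration("wrist"),allow_pickle=True)
p,d=r.read_camera("wrist"); cv2.imwrite("pics/w4.png",p)
E
```

```text
[ 0.446  -0.0514  0.1388] [-0.0781  0.0217] [-3.1368  0.1251  0.0061] [-1.1963 -0.6107 -0.0838]
```

View pics/w4.png

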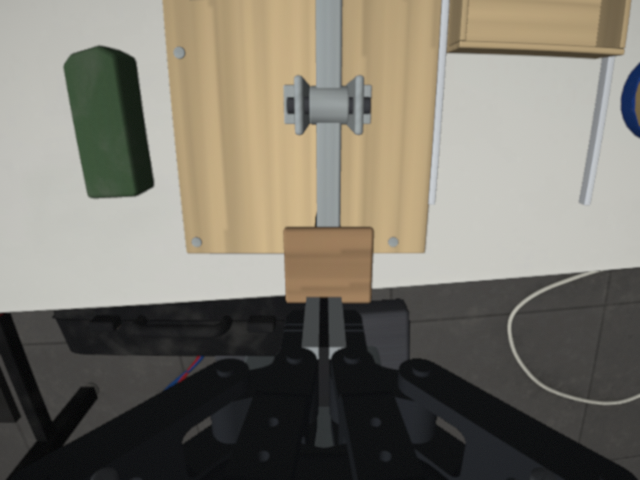

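The fingers (col 325) line up with the paddle (cols 285–372, rows 227–303). Now I'll descend and press.

{"fn": "drive_tool", "kwargs": {
  "moves": [
    [-1, 1, 20, 0, 0, 0, 1],
    [0, 0, 18, 0, 0, 0, 1],
    [0, 0, 10, 0, 0, 0, 1],
    [0, 0, 4, 0, 0, 0, 1],
    [0, 0, 0, 0, 0, 0, 1]
  ]
}}

```text
time: 11.6
tool_pos: [0.4476, -0.0569, 0.0871]
ee_rot: [-3.139, 0.133, 0.001]
force: [1.2, 0.2, 0.4]
finger_gap: -0.0002
finger_force: 0.0
```

{"fn": "drive_tool", "kwargs": {
  "moves": [
    [0, 0, 4, 0, 0, 0, 1],
    [0, 0, 4, 0, 0, 0, 1],
    [0, 0, 4, 0, 0, 0, 1],
    [0, 0, 4, 0, 0, 0, 1],
    [0, 0, 0, 0, 0, 0, 1]
  ]
}}

```text
time: 12.1
tool_pos: [0.448, -0.0567, 0.0715]
ee_rot: [3.138, -0.132, 0.002]
force: [-0.0, -2.1, 2.9]
finger_gap: -0.0004
finger_force: 1.2
```

{"fn": "drive_tool", "kwargs": {
  "moves": [
    [0, 0, 4, 0, 0, 0, 1],
    [0, 0, 4, 0, 0, 0, 1],
    [0, 0, 4, 0, 0, 0, 1],
    [0, 0, 2, 0, 0, 0, 1],
    [0, 0, 0, 0, 0, 0, 1]
  ]
}}

```text
time: 12.6
tool_pos: [0.4487, -0.0566, 0.059]
ee_rot: [3.138, -0.132, 0.005]
force: [-0.0, 0.2, 20.4]
finger_gap: -0.0002
finger_force: 9.7
```

The paddle is on its stop. I'll ease off 1 mm and hold.

{"fn": "drive_tool", "kwargs": {
  "moves": [
    [0, 0, -1, 0, 0, 0, 1],
    [0, 0, 0, 0, 0, 0, 1],
    [0, 0, 0, 0, 0, 0, 1],
    [0, 0, 0, 0, 0, 0, 1],
    [0, 0, 0, 0, 0, 0, 1]
  ]
}}

```text
time: 13.1
tool_pos: [0.4486, -0.0565, 0.0594]
ee_rot: [3.138, -0.132, 0.005]
force: [0.2, -1.0, 12.3]
finger_gap: 0.0001
finger_force: 5.9
```

{"fn": "drive_tool", "kwargs": {
  "moves": [
    [0, 0, 0, 0, 0, 0, 1],
    [0, 0, 0, 0, 0, 0, 1],
    [0, 0, 0, 0, 0, 0, 1],
    [0, 0, 0, 0, 0, 0, 1],
    [0, 0, 0, 0, 0, 0, 1]
  ]
}}

```text
time: 13.6
tool_pos: [0.4486, -0.0566, 0.0594]
ee_rot: [3.138, -0.132, 0.005]
force: [2.1, 0.3, 12.3]
finger_gap: 0.0001
finger_force: 5.9
```

{"fn": "drive_tool", "kwargs": {
  "moves": [
    [0, 0, 0, 0, 0, 0, 1],
    [0, 0, 0, 0, 0, 0, 1],
    [0, 0, 0, 0, 0, 0, 1],
    [0, 0, 0, 0, 0, 0, 1],
    [0, 0, 0, 0, 0, 0, 1]
  ]
}}

```text
time: 14.1
tool_pos: [0.4486, -0.0565, 0.0594]
ee_rot: [3.138, -0.132, 0.005]
force: [0.1, -0.2, 13.3]
finger_gap: 0.0002
finger_force: 5.9
```

{"fn": "drive_tool", "kwargs": {
  "moves": [
    [0, 0, 0, 0, 0, 0, 1],
    [0, 0, 0, 0, 0, 0, 1],
    [0, 0, 0, 0, 0, 0, 1],
    [0, 0, 0, 0, 0, 0, 1],
    [0, 0, 0, 0, 0, 0, 1]
  ]
}}

```text
time: 14.6
tool_pos: [0.4486, -0.0566, 0.0594]
ee_rot: [3.138, -0.132, 0.005]
force: [0.5, -0.3, 12.8]
finger_gap: 0.0001
finger_force: 5.9
```

```bash
python3 - <<'E'
from h import *
a,_=r.read_camera("wrist"); b,_=r.read_camera("side"); t,_=r.read_camera("top")
t=cv2.resize(t[180:310,270:470],(400,260),interpolation=cv2.INTER_CUBIC); b=cv2.resize(b[230:360,240:440],(400,260),interpolation=cv2.INTER_CUBIC); a=cv2.resize(a,(400,300))
v=np.zeros((560,800,3),np.uint8);v[:260,:400]=t;v[:260,400:]=b;v[260:,:400]=a
cv2.imwrite("pics/m.png",v)
E
```

```text
(no output)
```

View pics/m.png

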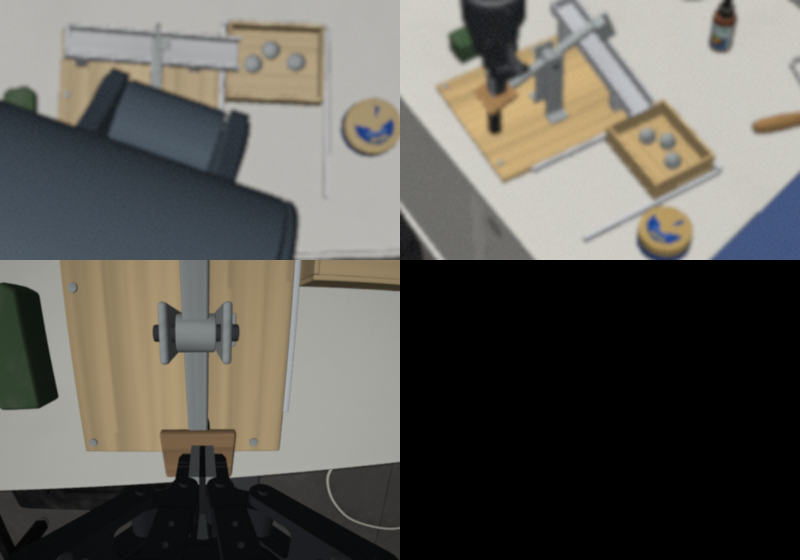

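All three balls are in the tray in both the top and side views, and the tray is against the stop. I'll release slowly and clear the paddle.

{"fn": "drive_tool", "kwargs": {
  "moves": [
    [0, 0, -5, 0, 0, 0, 1],
    [0, 0, -6, 0, 0, 0, 1],
    [0, 0, -6, 0, 0, 0, 1],
    [0, 0, -6, 0, 0, 0, 1],
    [0, 0, -8, 0, 0, 0, 1]
  ]
}}

```text
time: 15.25
tool_pos: [0.4468, -0.0559, 0.0897]
ee_rot: [-3.138, 0.132, 0.002]
force: [0.1, -0.4, -0.4]
finger_gap: -0.0
finger_force: 0.0
```

{"fn": "drive_tool", "kwargs": {
  "moves": [
    [0, 0, -15, 0, 0, 0, 1],
    [0, 0, -30, 0, 0, 0, 1],
    [0, 0, -30, 0, 0, 0, 1],
    [0, 0, -20, 0, 0, 0, 1],
    [0, 0, 0, 0, 0, 0, 1]
  ]
}}

```text
time: 15.75
tool_pos: [0.4488, -0.0564, 0.1871]
ee_rot: [3.138, -0.131, 0.008]
force: [0.2, 0.1, 0.2]
finger_gap: 0.0001
finger_force: 0.0
```

{"fn": "drive_tool", "kwargs": {
  "moves": [
    [0, 0, 0, 0, 0, 0, 1],
    [0, 0, 0, 0, 0, 0, 1],
    [0, 0, 0, 0, 0, 0, 1]
  ]
}}

```text
time: 16.05
tool_pos: [0.4464, -0.0559, 0.1835]
ee_rot: [-3.138, 0.132, 0.004]
force: [-0.2, 0.3, -1.2]
finger_gap: 0.0002
finger_force: 0.0
```

```bash
python3 - <<'E'
from h import *
np.set_printoptions(precision=4,suppress=True)
c=r.calibration("wrist");a,d=r.read_camera("wrist"); t,_=r.read_camera("top"); b,_=r.read_camera("side")
v=np.zeros((560,800,3),np.uint8);v[:300,:400]=cv2.resize(a,(400,300));v[:260,400:]=cv2.resize(t[180:310,270:470],(400,260));v[300:,:400]=cv2.resize(b[230:360,240:440],(400,260))
cv2.imwrite("pics/m2.png",v)
vv,uu=np.mgrid[0:480:4,0:640:4];uv=np.c_[uu.ravel(),vv.ravel()];P=bydepth(c,uv,d[vv,uu].ravel())
s=np.hypot(P[:,0]-.445,P[:,1]+.055)<.015
print("paddle z",np.median(P[s,2]),s.sum(),r.get_obs()["tool_pos"],r.get_obs()["force"])
E
```

```text
paddle z 0.24019390450408742 622 [ 0.4469 -0.0561  0.1838] [ 0.5345 -0.2684 -0.3692]
```

View pics/m2.png

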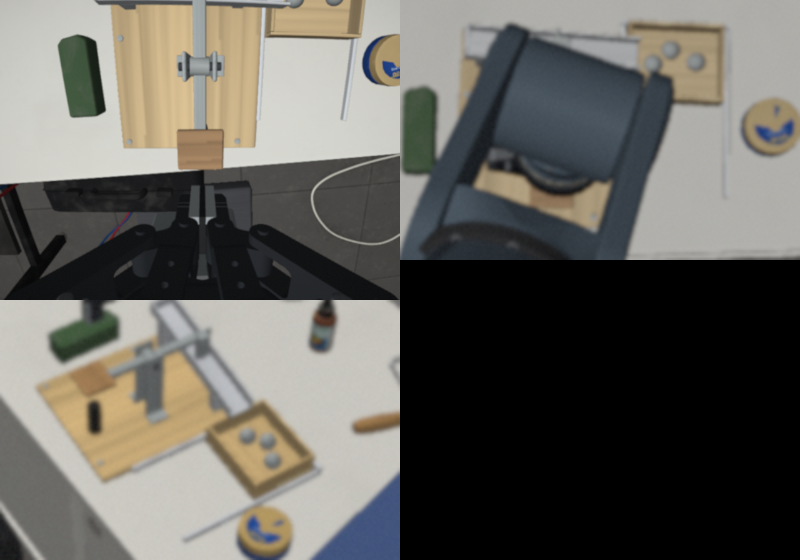

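The paddle is up, the gate is shut, all three balls are in the seated tray, and the gripper is clear.

```bash
python3 -c "
from station import r
print(r.close_job())"
```

```text
the job is handed in; nothing more can be done
None
```

The job is handed in: the tray is home against its stop, all three balls are in it, the paddle is back up with the gate shut, and the arm was clear of everything after about 16 s; on the first push the closed fingers passed just over the tray's rim (they end about 25 mm short of the nominal TCP), so I backed out and pushed again lower.

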